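# Run the canister nut down to the bite and leave it square to the jaws

### The arm

A 6-joint arm with a two-finger parallel gripper is mounted at the origin on the work surface. World frame = base frame: x ahead of the robot, y to its left, z up, the work surface at z = 0. Lengths are in mm, angles in degrees, forces in N, time in s.
With the tool pointing down it reaches from about 325 to 850 mm from the base axis. Payload 15.5 kg.
Tool frame: the origin (TCP) lies on the centre line of the jaws, within the pads' length; the fingertips stand 14 mm ahead of it and the grasp point (between the pads) lies 5 mm behind it (robot.tip_reach is the distance from the TCP to the fingertips, in mm); x points along the fingers, y is the direction in which the jaws open and shut, and the axes are right-handed (so a half turn about x gives the same grasp; the last joint's range is limited). The gripper opens to 91 mm and grips with 3 to 60 N. Pads are 32 mm wide; open, the fingers measure 118 mm over their backs; the gripper's body (76 mm by 178 mm) begins 60 mm behind the grasp point.
Start: joints at [68.841, 28.281, 77.091, -0, 74.628, -5.472], TCP at [168.99, 601.722, 227.915] pointing down, gripper open.
Joint ranges: [-166.48, 166.48], [-47.26, 123.95], [12.59, 153.08], [-70.14, 250.14], [6.76, 159.57], [-176.63, 176.63]. Speed limits (degrees/s): [108.29, 108.29, 147.25, 172.46, 172.46, 172.46].

### API

Orientations are given as [roll, pitch, yaw] about the fixed x, y, z axes, in that order (R = Rz(yaw) Ry(pitch) Rx(roll)).
In Python, from station import robot, imaging, workorder gives the robot as it stands. The module is installed in compiled form; this text tells all that it offers.
- The arm moves only by the tool servo_tool, never from a script. Its argument "series" is a list of rows, each a list of 7 numbers: the turn, a rotation vector about the world's x, y, z in rad, then the shift along the world's x, y, z in cm, then the closure, from -1 (fully open) to 1 (shut), so that 0 is half open. A call has 1 to 8 rows; each row shifts and turns the commanded pose from where the row before left it; what a row does not reach is not made up. A row lasts 1/8 s, in which the tool goes at most 62.5 mm and 10.7 degrees, less where a joint would pass 70% of its speed; a pose out of reach is approached as far as the arm can. A call with a gripper value outside its range is refused whole. The fingers move at their own pace and stop on an object; the grip force is fixed at half the most. Time passes only in rows, so rows that do not move let the fingers close. It gives the time, the measured TCP pose, the force and the opening at its end, in the units of the state.
- robot.observe(): the state, without advancing time (a new reading comes with each control period).
- imaging.read_camera(name): name is "side" or "top"; returns the picture (480x640x3 uint8, red, green, blue); there is no depth.
- imaging.camera_info(name): a dict with "K" (3x3 intrinsics, pixels), "D" ([k1, k2, p1, p2, k3] as OpenCV has them; the pictures are not rectified), "extrinsics" (4x4, takes a point from camera to world coordinates). Camera axes: x right, y up, looking along -z (the intrinsics and any distortion apply to the point x, -y, -z); pixel columns grow to the right and rows downward; lengths in mm; the calibration is good to about 2 mm. A picture is of the moment at which its call begins. camera_info takes no time and is no camera call.
- workorder.close_job(): hands the job in, once; it reports no verdict.
The state is a dict: "t": time; "q": joint angles; "dq": joint speeds; "effort": joint torques, N m; "position": TCP position; "ee_rot": TCP orientation; "contact_force": force on the tool from outside, world axes, zero at the start; "ft_torque": the same for the moment, N m; "width": finger opening in mm.
Only numpy, scipy, OpenCV 4.12 (cv2) and the standard library are available. Lean on these libraries where they do the work, as an engineer would, in place of code of your own. Each camera call takes 0.05 s, during which the arm holds its last target.

### The job

Close the specimen transport canister for dispatch: screw its brass hex nut down the stud, clockwise, until you clearly feel it bite as the lid meets the seal, then go on only as far as the next position where two flats of the nut are parallel to the two blue jaws on the lid, so that the keeper will fit. Do not overtighten it and crush the seal; let go, and leave the other things on the table where they stand.

Things in the scene. Friction and masses are not known exactly. Their poses are not given: they have to be found in the camera images.
- canister: Fixed aluminium drum, 144 mm across, on a grey square dock 190 x 190 mm, 20 mm thick; drum rim 85 mm above the table. A vertical threaded steel stud, 20 mm across, stands on its axis, its top 150 mm above the table. Origin: on the axis at table height, z up.
- lid: White round lid, 129 mm across, 14 mm thick, 250 g, loose in the drum mouth around the stud. Origin: centre of its underside, z up; top face 14 mm above. It floats on a weak spring: the nut pushes it 1 to 3 mm down with only 1 to 3 N, then it meets a hidden stiff seal (about 25 N per mm, crushed at 80 N). How far differs every time and cannot be seen; a good bite is 10 to 55 N.
- jaws (a point): On the axis, on the lid's top face, with the lid's axes (x along the jaws). The two blue jaws are bars 56 mm long along x, 10 mm wide, 6 mm high, their middles 36 mm either side of this point along y.
- nut: Brass hex flange nut, started on the stud, 1 to 2 mm above the lid. Right-hand thread, 4 mm pitch: clockwise from above lowers it 4 mm per turn, 0.67 mm per flat; 0.5 to 1.7 turns in all. It stays where left and cannot be pushed along the stud. Origin: on the axis at its underside, z up. Running free it takes about 0.04 Nm; pressing on the lid adds about 0.01 Nm per newton.
- nut_hex (a point): Middle of the nut's hexagon, on the axis 22 mm above the nut's underside, with the nut's axes. Hexagon 36 mm across flats, 41.6 mm across corners, 26 mm high (9 to 35 mm above the underside); its flats face along the nut's y and at 60 degrees either way from it. Below it is a round flange 48 mm across, 9 mm high.
- keeper: Bystander, for later: flat blue U-shaped keeper, 62 x 70 mm, 6 mm thick, lying beside the dock. Origin: near the middle of its underside.
- cup_a: Bystander: clear specimen cup with a red lid, 64 mm across, 69 mm high. Origin: centre of its underside.
- cup_b: Bystander: clear specimen cup with a red lid, 64 mm across, 69 mm high. Origin: centre of its underside.
- gel: Bystander: bottle with a blue cap, 60 mm across, 150 mm high. Origin: centre of its underside.
- swab_box: Bystander: cardboard box 90 x 140 mm, 60 mm high. Origin: centre of its underside.

How it is judged (in metres and radians):
On the way:
1. the nut bites: it clamps the lid with more than 10 N (contact force between nut and lid above 10 N), for 0.2 s.
At the end, for the whole second after the job is handed in: The nut clamps the lid with 10 to 55 N, two of its flats are parallel to the lid's jaws within 0.12 rad (7 degrees), the lid is level within 0.05 rad, and the nut is at rest (contact force between nut and lid between 10 and 55 N and (angle between the x axis of nut and the x axis of lid, either way round below 0.12 rad or angle between the x axis of nut and the x axis of lid, either way round between 0.927 and 1.167 rad) and angular speed of nut below 0.05 rad/s and angle between lid's own z axis and vertical below 0.05 rad); the robot touches nothing.
It fails at once if the seal is crushed: the nut presses on the lid with more than 80 N (contact force between nut and lid above 80 N).
It fails at once if another thing (cup, bottle, box or keeper) is moved by more than 20 mm (distance of any of cup_a, cup_b, gel, swab_box, keeper from where it was at the start of the episode above 0.02 m).
It also fails if it takes over 72 s, if anything falls off the work surface, if the arm or the gripper's body presses on something with over 40 N, if the wrist force passes 120 N, or if a joint passes its speed limit or range.

## Working session

There is one attempt and no reset: what is moved stays moved. The work goes in short steps, Python scripts to look and compute and a tool call to move; the robot and the scene stay as the last step left them, time stands still between calls to the robot, and variables do not carry over. Pictures are saved under pics/ and viewed, and the job is handed in when it is done.

Besides the shell and the picture viewer there is one more tool, called after "Call:" as name([rows], argument=value, ...), one row to a line, values as JSON. servo_tool: Moves the arm, as the interface text tells. Its arguments: {"type":"object","properties":{"series":{"type":"array"}},"required":["series"]}

```bash
mkdir -p pics; python3 - <<'E'
from station import robot, imaging
import cv2, numpy as np
s=robot.observe(); print({k:np.round(v,2) for k,v in s.items()})
for n in ("top","side"):
    im=imaging.read_camera(n); cv2.imwrite(f"pics/{n}0.png",im[:,:,::-1]); i=imaging.camera_info(n)
    print(n,np.round(i["K"],1).tolist(),np.round(i["D"],4),np.round(i["extrinsics"],3).tolist())
E
```

```text
{'t': np.float64(0.0), 'q': array([68.84, 28.32, 77.13, -0.  , 74.63, -5.47]), 'dq': array([-0.  , -0.  , -0.05,  0.02,  0.01,  0.14]), 'effort': array([-0.000e+00, -8.788e+01, -3.819e+01,  7.000e-02,  5.000e-02,
       -0.000e+00]), 'position': array([168.87, 601.38, 227.33]), 'ee_rot': array([ -95.42,   89.93, -111.1 ]), 'contact_force': array([ 0.45, -0.47,  0.82]), 'ft_torque': array([-0.01, -0.03,  0.01]), 'width': np.float64(91.27)}
top [[506.7, 0.0, 320.9], [0.0, 506.7, 246.4], [0.0, 0.0, 1.0]] [-0.1074  0.      0.      0.      0.    ] [[-0.029, 0.997, -0.071, 486.03], [-1.0, -0.028, 0.003, -34.304], [0.001, 0.071, 0.997, 1234.44], [0.0, 0.0, 0.0, 1.0]]
side [[529.4, 0.0, 322.8], [0.0, 529.4, 241.6], [0.0, 0.0, 1.0]] [-0.1224  0.      0.      0.      0.    ] [[0.976, 0.117, -0.184, 328.275], [-0.218, 0.477, -0.852, -1004.811], [-0.012, 0.871, 0.491, 667.289], [0.0, 0.0, 0.0, 1.0]]
```

View pics/top0.png

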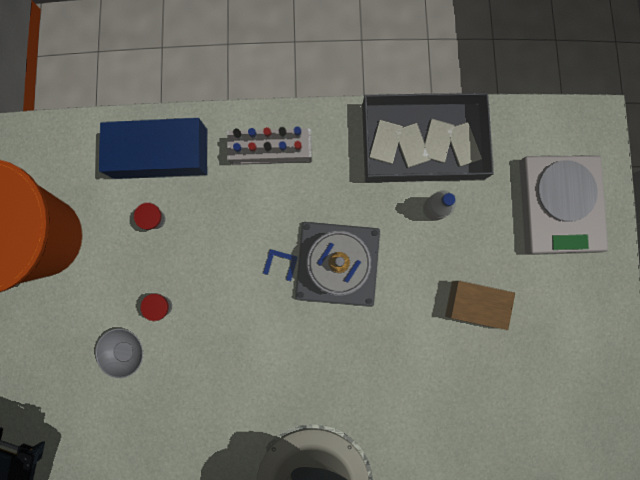

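View pics/side0.png

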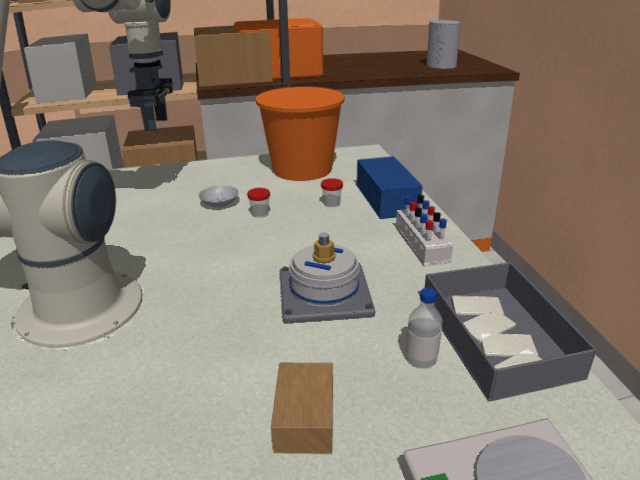

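The top view shows the canister at about (338,263), with the jaws at (326,253) and (352,271). The bottle is at (442,203), the box at (482,305), the cups at (148,216) and (153,306), and the keeper at (281,263). Next I'll zoom in and measure.

```bash
cat > h.py <<'E'
import cv2, numpy as np
from station import robot, imaging
def ray(n,uv):
    i=imaging.camera_info(n); K=np.array(i["K"]);D=np.array(i["D"]);E=np.array(i["extrinsics"])
    p=cv2.undistortPoints(np.array(uv,float).reshape(-1,1,2),K,D).reshape(-1,2)
    d=np.c_[p[:,0],-p[:,1],-np.ones(len(p))]@E[:3,:3].T
    return E[:3,3],d
def onz(n,uv,z):
    o,d=ray(n,uv); return o+d*((z-o[2])/d[:,2])[:,None]
def proj(n,P):
    i=imaging.camera_info(n); K=np.array(i["K"]);D=np.array(i["D"]);E=np.array(i["extrinsics"])
    c=(np.array(P,float).reshape(-1,3)-E[:3,3])@E[:3,:3]; c=c*[1,-1,-1]
    return cv2.projectPoints(c,np.zeros(3),np.zeros(3),K,D)[0].reshape(-1,2)
E
python3 - <<'E'
from h import *
im=cv2.imread("pics/top0.png"); hsv=cv2.cvtColor(im,cv2.COLOR_BGR2HSV)
m=cv2.inRange(hsv,(100,120,60),(130,255,255))
c,_=cv2.findContours(m[230:300,300:380],cv2.RETR_EXTERNAL,cv2.CHAIN_APPROX_NONE)
mid=[]
for k in c:
    if len(k)<20: continue
    r=cv2.minAreaRect((k+np.array([[300,230]])).astype(np.float32)); b=onz("top",cv2.boxPoints(r),100)
    e=b[1:3]-b[0:2]; j=np.argmax(np.linalg.norm(e,axis=1)); a=np.degrees(np.arctan2(e[j,1],e[j,0]))%180
    print(r,b.mean(0).round(1),np.linalg.norm(e,axis=1).round(1),"ang",a.round(1)); mid.append(b.mean(0))
print("centre",np.mean(mid,0)); d=mid[1]-mid[0]; print("perp ang",np.degrees(np.arctan2(d[1],d[0])), np.linalg.norm(d))
crop=cv2.resize(im[215:312,285:392],None,fx=6,fy=6,interpolation=cv2.INTER_CUBIC); cv2.imwrite("pics/topz.png",crop[:600])
im=cv2.imread("pics/side0.png")
cv2.imwrite("pics/sidez.png",cv2.resize(im[225:325,270:380],None,fx=6,fy=6,interpolation=cv2.INTER_CUBIC))
E
```

```text
((352.12091064453125, 270.7563171386719), (3.7853031158447266, 23.853418350219727), 32.7352294921875) [ 510.4 -106.1  100. ] [53.5  8.5] ang 145.4
((325.06219482421875, 253.54025268554688), (3.7533724308013916, 24.14999008178711), 32.905242919921875) [550.8 -46.6 100. ] [54.2  8.4] ang 145.5
centre [530.59873352 -76.36446904 100.        ]
perp ang 55.842064454022555 71.82451229989113
```

View pics/topz.png

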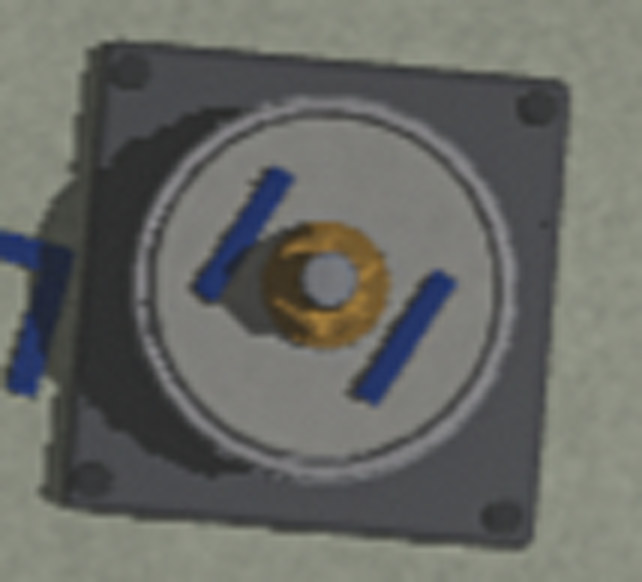

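View pics/sidez.png

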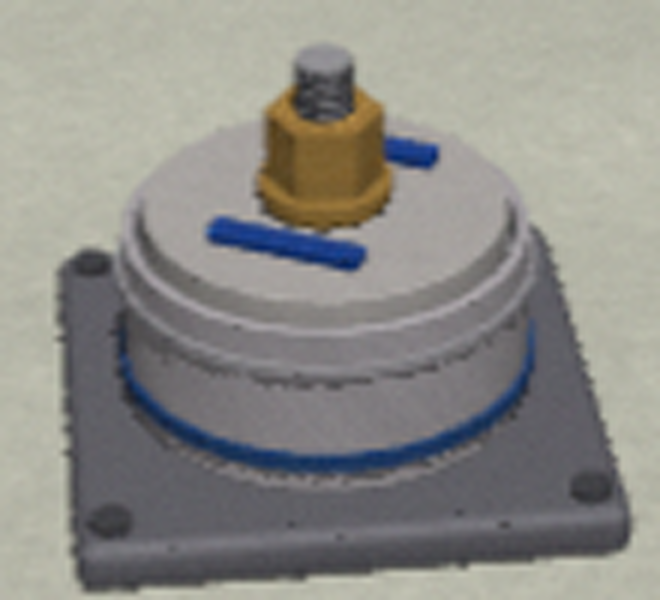

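```bash
python3 - <<'E'
from h import *
(o1,d1),(o2,d2)=ray("top",[[339.8,261.5]]),ray("side",[[323.8,234.2]])
A=np.c_[d1[0],-d2[0]]; t=np.linalg.lstsq(A,o2-o1,rcond=None)[0]; print("stud", o1+t[0]*d1[0], o2+t[1]*d2[0])
im=cv2.imread("pics/side0.png")
z=cv2.resize(im[228:266,305:345],None,fx=15,fy=15,interpolation=cv2.INTER_CUBIC)
z=cv2.convertScaleAbs(z,alpha=1.4,beta=0)
cv2.imwrite("pics/sidezz.png",z)
im=cv2.imread("pics/top0.png")
z=cv2.resize(im[245:280,320:358],None,fx=15,fy=15,interpolation=cv2.INTER_CUBIC)
cv2.imwrite("pics/topzz.png",cv2.convertScaleAbs(z,alpha=1.5,beta=0))
for n in("top","side"):
  for P in ([531,-76,150],[531,-76,97]): print(n,P,proj(n,P).round(1))
E
```

```text
stud [529.90497686 -77.13758537 150.06614194] [531.1160051  -77.37000754 150.1243221 ]
top [531, -76, 150] [[339.3 261. ]]
top [531, -76, 97] [[338.4 262. ]]
side [531, -76, 150] [[323.6 233.9]]
side [531, -76, 97] [[323.9 256.2]]
```

View pics/sidezz.png

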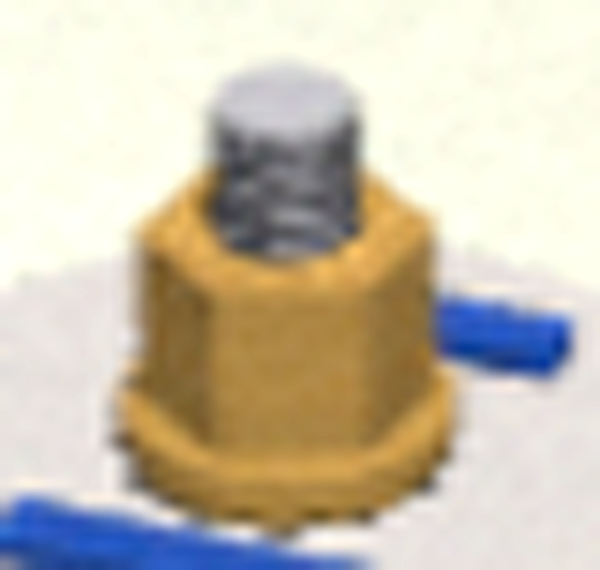

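View pics/topzz.png

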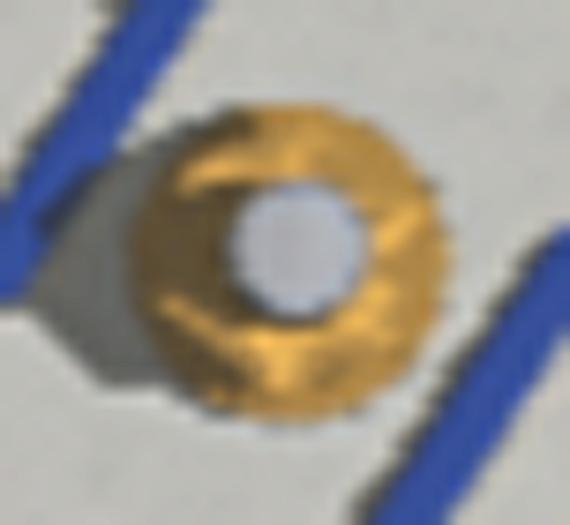

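```bash
python3 - <<'E'
from h import *
from scipy.spatial.transform import Rotation as R
s=robot.observe(); M=R.from_euler("xyz",s["ee_rot"],degrees=True).as_matrix(); print(M.round(3)); print("y yaw",np.degrees(np.arctan2(M[1,1],M[0,1])))
# nut heights along front flat
ax=np.array([530.6,-76.9]); cam=np.array(imaging.camera_info("side")["extrinsics"])[:2,3]; v=cam-ax; b=np.degrees(np.arctan2(v[1],v[0])); v/=np.linalg.norm(v); print("bearing",b)
for lab,u,w,r in (("hextop",288,290,18),("hexbot",288,452,18),("flangebot",285,525,24),):
    o,d=ray("side",[[305+(u-7)/15,228+(w-7)/15]]); d=d[0]; p=ax+v*r
    t=((p-o[:2])@v)/(d[:2]@v); print(lab,(o+t*d).round(1))
# vertical edge columns by gradient
im=cv2.imread("pics/side0.png").astype(float)
z=cv2.resize(im[228:266,305:345],None,fx=15,fy=15,interpolation=cv2.INTER_CUBIC)
band=z[320:390].mean(0); g=np.abs(np.gradient(band,axis=0)).sum(1)
g=np.convolve(g,np.ones(9)/9,"same")
print([(i,round(g[i],2)) for i in range(100,480) if g[i]==g[max(0,i-12):i+13].max() and g[i]>0.5])
E
```

```text
[[-0.     0.27   0.963]
 [-0.001  0.963 -0.27 ]
 [-1.    -0.001 -0.   ]]
y yaw 74.31281584929604
bearing -102.30047210366787
hextop [526.9 -94.5 130.5]
hexbot [526.6 -94.5 104.8]
flangebot [ 524.8 -100.2   96.8]
[(139, np.float64(9.5)), (213, np.float64(3.01)), (365, np.float64(1.88)), (441, np.float64(4.46))]
```

Call:
servo_tool([
  [0,0,0.07,2.26,-4.24,0,-0.6],
  [0,0,0.07,2.26,-4.24,0,-0.6],
  [0,0,0.07,2.26,-4.24,0,-0.6],
  [0,0,0.07,2.26,-4.24,0,-0.6],
  [0,0,0.07,2.26,-4.24,0,-0.6],
  [0,0,0.07,2.26,-4.24,0,-0.6],
  [0,0,0.07,2.26,-4.24,0,-0.6],
  [0,0,0.07,2.26,-4.24,0,-0.6],
])

```text
t: 1.1
position: [350.2, 261.1, 227.9]
ee_rot: [-172.5, 90.0, -156.0]
contact_force: [0.4, -0.1, 0.7]
width: 72.9
```

Call:
servo_tool([
  [0,0,0.07,2.26,-4.24,0,-0.6],
  [0,0,0.07,2.26,-4.24,0,-0.6],
  [0,0,0.07,2.26,-4.24,0,-0.6],
  [0,0,0.07,2.26,-4.24,0,-0.6],
  [0,0,0.07,2.26,-4.24,0,-0.6],
  [0,0,0.07,2.26,-4.24,0,-0.6],
  [0,0,0.06,2.26,-4.24,0,-0.6],
  [0,0,0.06,2.26,-4.24,0,-0.6],
])

```text
t: 2.1
position: [531.0, -78.2, 227.7]
ee_rot: [106.1, 90.0, 153.6]
contact_force: [0.4, 0.4, 0.2]
width: 73.4
```

Call:
servo_tool([
  [0,0,0,0,0,0,-0.6],
  [0,0,0,0,0,0,-0.6],
])

```text
t: 2.35
position: [530.1, -76.5, 227.5]
ee_rot: [108.8, 89.9, 156.1]
contact_force: [-0.0, 0.5, 0.1]
width: 73.2
```

```bash
cat >> h.py <<'E'
from scipy.spatial.transform import Rotation as Rn
def st():
    s=robot.observe(); M=Rn.from_euler("xyz",s["ee_rot"],degrees=True).as_matrix()
    print("t",round(float(s["t"]),2),"pos",np.round(s["position"],2),"yaw",round(float(np.degrees(np.arctan2(M[1,1],M[0,1]))),2),"down",M[:,0].round(3),"q",np.round(s["q"],1),"F",np.round(s["contact_force"],1),"T",np.round(s["ft_torque"],3),"w",round(float(s["width"]),1))
E
python3 -c "
from h import *; st()"
```

```text
t 2.35 pos [530.1  -76.47 227.53] yaw 137.29 down [-0.001  0.    -1.   ] q [ -14.6   21.2   89.7    0.    69.2 -151.9] F [-0.   0.5  0.1] T [ 0.068  0.058 -0.021] w 73.2
```

Call:
servo_tool([
  [0,0,0.007,0.05,-0.04,-2,-0.3],
  [0,0,0,0,0,-2,-0.3],
  [0,0,0,0,0,-2,-0.3],
  [0,0,0,0,0,-2,-0.3],
  [0,0,0,0,0,-1.5,-0.3],
  [0,0,0,0,0,-0.8,-0.3],
  [0,0,0,0,0,0,-0.3],
])

```text
t: 3.22
position: [530.9, -76.8, 124.7]
ee_rot: [116.2, 90.0, 163.9]
contact_force: [-0.1, -0.1, 0.2]
width: 59.2
```

```bash
python3 -c "
from h import *; st()
im=imaging.read_camera('side')[:,:,::-1]; cv2.imwrite('pics/s1.png',cv2.resize(im[190:290,265:385],None,fx=6,fy=6,interpolation=cv2.INTER_CUBIC))"
```

```text
t 3.23 pos [530.9  -76.81 124.74] yaw 137.75 down [-0.001  0.    -1.   ] q [ -14.6   28.6   96.4    0.    55.  -152.4] F [-0.1 -0.1  0.2] T [0.077 0.071 0.005] w 59.2
```

View pics/s1.png

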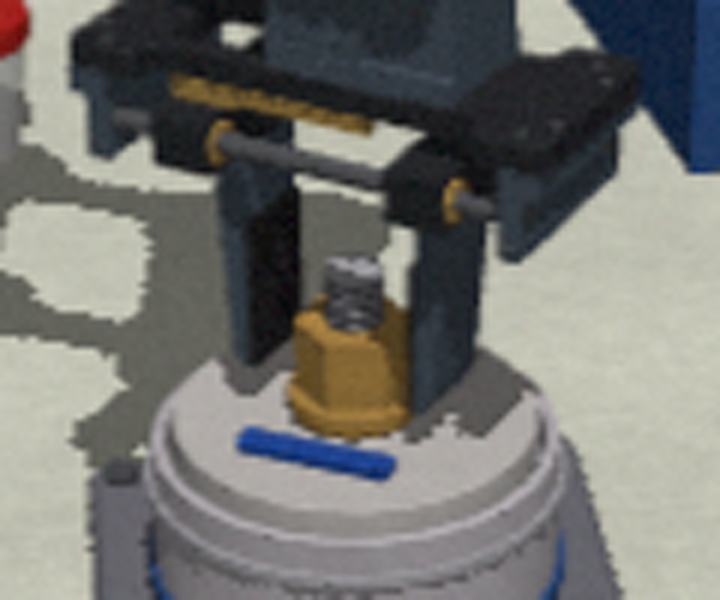

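The fingers stand either side of the hexagon (nut at about (352,370)), clear of the jaws. I'll close the gripper.

Call:
servo_tool([
  [0,0,0,0,0,-0.1,1],
  [0,0,0,0,0,0,1],
  [0,0,0,0,0,0,1],
  [0,0,0,0,0,0,1],
  [0,0,0,0,0,0,1],
  [0,0,0,0,0,0,1],
])

```text
t: 4.03
position: [530.8, -76.7, 124.2]
ee_rot: [65.0, 90.0, 112.8]
contact_force: [-2.8, 4.0, 4.9]
width: 35.7
```

```bash
python3 -c "
from h import *; st()"
```

```text
t 4.03 pos [530.83 -76.66 124.21] yaw 137.74 down [-0.     0.001 -1.   ] q [ -14.6   28.7   96.4    0.    54.9 -152.4] F [-2.8  4.   4.9] T [0.764 0.424 0.008] w 35.7
```

Call:
servo_tool([
  [0,0,-0.14,0,0,-0.009,1],
  [0,0,-0.14,0,0,-0.009,1],
  [0,0,-0.14,0,0,-0.009,1],
  [0,0,-0.14,0,0,-0.009,1],
  [0,0,-0.14,0,0,-0.009,1],
  [0,0,-0.14,0,0,-0.009,1],
  [0,0,-0.14,0,0,-0.009,1],
  [0,0,-0.14,0,0,-0.009,1],
])

```text
t: 5.03
position: [530.6, -76.1, 123.5]
ee_rot: [130.7, 89.9, 114.0]
contact_force: [-2.3, 9.7, 6.8]
width: 35.5
```

```bash
python3 -c "
from h import *; st()"
```

```text
t 5.03 pos [530.62 -76.1  123.46] yaw 73.3 down [-0.001  0.001 -1.   ] q [-14.6  28.7  96.5   0.1  54.9 -87.9] F [-2.3  9.7  6.8] T [1.791 0.573 0.028] w 35.5
```

Call:
servo_tool([
  [0,0,-0.14,0,0.07,-0.005,1],
  [0,0,-0.14,0,0,-0.005,1],
  [0,0,-0.14,0,0,-0.005,1],
  [0,0,-0.14,0,0,-0.005,1],
  [0,0,-0.14,0,0,-0.005,1],
  [0,0,-0.14,0,0,-0.005,1],
  [0,0,-0.14,0,0,-0.005,1],
  [0,0,-0.14,0,0,-0.005,1],
])

```text
t: 6.02
position: [531.0, -75.6, 122.8]
ee_rot: [172.0, 89.9, 91.2]
contact_force: [1.9, 8.4, -1.3]
width: 35.8
```

```bash
python3 -c "
from h import *; st()"
```

```text
t 6.03 pos [531.04 -75.61 122.85] yaw 9.12 down [-0.     0.001 -1.   ] q [-14.5  28.8  96.5   0.1  54.8 -23.7] F [ 1.9  8.4 -1.3] T [ 1.414 -0.122  0.033] w 35.8
```

Call:
servo_tool([
  [0,0,-0.14,0,0.04,-0.009,1],
  [0,0,-0.14,0,0,-0.009,1],
  [0,0,-0.14,0,0,-0.009,1],
  [0,0,-0.14,0,0,-0.009,1],
  [0,0,-0.14,0,0,-0.009,1],
  [0,0,-0.14,0,0,-0.009,1],
])

```text
t: 6.78
position: [531.5, -75.6, 122.4]
ee_rot: [160.1, 89.9, 31.1]
contact_force: [3.0, 3.8, -3.2]
width: 35.7
```

```bash
python3 -c "
from h import *; st()"
```

```text
t 6.78 pos [531.54 -75.6  122.36] yaw -39.0 down [ 0.001  0.001 -1.   ] q [-14.5  28.8  96.5   0.1  54.6  24.5] F [ 3.   3.8 -3.2] T [ 0.796 -0.449  0.047] w 35.7
```

Call:
servo_tool([
  [0,0,-0.11,0.04,0,-0.007,1],
  [0,0,-0.11,0,0,-0.007,1],
  [0,0,-0.11,0,0,-0.007,1],
  [0,0,-0.11,0,0,-0.007,1],
  [0,0,0,0,0,0,1],
])

```text
t: 7.4
position: [531.7, -75.8, 122.0]
ee_rot: [-170.5, 90.0, 35.6]
contact_force: [3.1, 3.1, -2.8]
width: 35.7
```

```bash
python3 -c "
from h import *; st()"
```

```text
t 7.4 pos [531.73 -75.79 122.05] yaw -63.92 down [ 0.  0. -1.] q [-14.5  28.9  96.5   0.   54.6  49.4] F [ 3.1  3.1 -2.8] T [ 0.683 -0.263 -0.059] w 35.7
```

Call:
servo_tool([
  [0,0,-0.12,0,0,-0.008,1],
  [0,0,-0.12,0,0,-0.008,1],
  [0,0,-0.12,0,0,-0.008,1],
])

```text
t: 7.78
position: [531.8, -76.0, 121.8]
ee_rot: [174.0, 90.0, -0.7]
contact_force: [3.0, 0.6, -1.2]
width: 36.2
```

```bash
python3 -c "
from h import *; st()"
```

```text
t 7.78 pos [531.8  -75.95 121.84] yaw -84.61 down [ 0.001 -0.    -1.   ] q [-14.5  28.9  96.5   0.   54.6  70.1] F [ 3.   0.6 -1.2] T [ 0.328 -0.367  0.082] w 36.2
```

Call:
servo_tool([
  [0,0,-0.12,0,0,-0.008,1],
  [0,0,-0.12,0,0,-0.008,1],
  [0,0,-0.12,0,0,-0.008,1],
])

```text
t: 8.15
position: [531.8, -76.2, 121.6]
ee_rot: [168.9, 90.0, -26.3]
contact_force: [3.2, -0.6, -2.0]
width: 35.8
```

```bash
python3 -c "
from h import *; st()"
```

```text
t 8.15 pos [531.81 -76.17 121.62] yaw -105.23 down [ 0.001 -0.    -1.   ] q [-14.5  28.9  96.5  -0.   54.6  90.7] F [ 3.2 -0.6 -2. ] T [-0.056 -0.233  0.099] w 35.8
```

Call:
servo_tool([
  [0,0,-0.12,0,0,-0.008,1],
  [0,0,-0.12,0,0,-0.008,1],
  [0,0,-0.12,0,0,-0.008,1],
])

```text
t: 8.52
position: [531.8, -76.4, 121.4]
ee_rot: [169.7, 90.0, -46.1]
contact_force: [1.9, -3.0, -2.3]
width: 35.9
```

```bash
python3 -c "
from h import *; st()"
```

```text
t 8.53 pos [531.75 -76.36 121.39] yaw -125.86 down [ 0.001 -0.001 -1.   ] q [-14.5  28.9  96.5  -0.   54.5 111.4] F [ 1.9 -3.  -2.3] T [-0.322 -0.143  0.103] w 35.9
```

Call:
servo_tool([
  [0,0,-0.12,0,0,-0.008,1],
  [0,0,-0.12,0,0,-0.008,1],
  [0,0,-0.12,0,0,-0.008,1],
])

```text
t: 8.9
position: [531.6, -76.5, 121.2]
ee_rot: [166.5, 89.9, -69.9]
contact_force: [0.2, -3.1, -1.3]
width: 35.8
```

```bash
python3 -c "
from h import *; st()"
```

```text
t 8.9 pos [531.61 -76.5  121.15] yaw -146.48 down [ 0.    -0.001 -1.   ] q [-1.45e+01  2.90e+01  9.65e+01 -1.00e-01  5.45e+01  1.32e+02] F [ 0.2 -3.1 -1.3] T [-0.662  0.052  0.104] w 35.8
```

Call:
servo_tool([
  [0,0,-0.12,0,0,-0.008,1],
  [0,0,-0.12,0,0,-0.008,1],
])

```text
t: 9.15
position: [531.5, -76.6, 121.0]
ee_rot: [160.4, 89.9, -89.8]
contact_force: [-1.1, -4.6, -0.2]
width: 36.1
```

```bash
python3 -c "
from h import *; st()"
```

```text
t 9.15 pos [531.47 -76.56 120.95] yaw -160.23 down [ 0.    -0.001 -1.   ] q [-1.450e+01  2.900e+01  9.650e+01 -1.000e-01  5.450e+01  1.457e+02] F [-1.1 -4.6 -0.2] T [-0.761  0.23   0.09 ] w 36.1
```

Call:
servo_tool([
  [0,0,-0.11,0,0,-0.007,1],
  [0,0,-0.11,0,0,-0.007,1],
])

```text
t: 9.4
position: [531.3, -76.6, 120.8]
ee_rot: [163.3, 89.9, -99.5]
contact_force: [-2.0, -4.1, -0.1]
width: 35.8
```

```bash
python3 -c "
from h import *; st()"
```

```text
t 9.4 pos [531.35 -76.58 120.84] yaw -172.82 down [-0.    -0.001 -1.   ] q [-1.450e+01  2.900e+01  9.650e+01 -1.000e-01  5.450e+01  1.583e+02] F [-2.  -4.1 -0.1] T [-0.835  0.307  0.048] w 35.8
```

Call:
servo_tool([
  [0,0,-0.1,0,0,-0.007,1],
  [0,0,-0.1,0,0,-0.007,1],
])

```text
t: 9.65
position: [531.2, -76.6, 120.7]
ee_rot: [160.7, 89.9, -113.6]
contact_force: [-2.6, -5.1, 0.6]
width: 35.8
```

```bash
python3 -c "
from h import *; st()"
```

```text
t 9.65 pos [531.22 -76.58 120.68] yaw 175.74 down [-0.    -0.001 -1.   ] q [-1.450e+01  2.900e+01  9.650e+01 -1.000e-01  5.450e+01  1.698e+02] F [-2.6 -5.1  0.6] T [-0.819  0.374  0.027] w 35.8
```

Call:
servo_tool([
  [0,0,0,0,0,0,-0.3],
  [0,0,0,0,0,0,-0.3],
  [0,0,0,0,0,0,-0.3],
  [0,0,0,0,0,0,-0.3],
])

```text
t: 10.15
position: [531.5, -76.0, 120.6]
ee_rot: [-119.6, 90.0, -33.9]
contact_force: [-0.7, -0.0, 0.3]
width: 59.4
```

```bash
python3 -c "
from h import *; st()"
```

```text
t 10.15 pos [531.5  -75.96 120.58] yaw 175.79 down [ 0. -0. -1.] q [-14.5  29.   96.5  -0.   54.5 169.7] F [-0.7 -0.   0.3] T [ 0.083  0.143 -0.097] w 59.4
```

Call:
servo_tool([
  [0,0,0.175,0,0,0,-0.3],
  [0,0,0.175,0,0,0,-0.3],
  [0,0,0.175,0,0,0,-0.3],
  [0,0,0.175,0,0,0,-0.3],
  [0,0,0.175,0,0,0,-0.3],
  [0,0,0.175,0,0,0,-0.3],
  [0,0,0.175,0,0,0,-0.3],
  [0,0,0.175,0,0,0,-0.3],
])

```text
t: 11.15
position: [531.5, -75.9, 120.6]
ee_rot: [-49.2, 90.0, 117.1]
contact_force: [-1.0, 0.1, 0.5]
width: 59.7
```

Call:
servo_tool([
  [0,0,0.175,0,0,0,-0.3],
  [0,0,0.175,0,0,0,-0.3],
  [0,0,0.175,0,0,0,-0.3],
  [0,0,0.175,0,0,0,-0.3],
  [0,0,0.175,0,0,0,-0.3],
  [0,0,0.175,0,0,0,-0.3],
  [0,0,0.175,0,0,0,-0.3],
  [0,0,0.175,0,0,0,-0.3],
])

```text
t: 12.15
position: [531.5, -76.0, 120.6]
ee_rot: [148.0, 90.0, 34.6]
contact_force: [0.8, 0.1, -0.0]
width: 59.2
```

Call:
servo_tool([
  [0,0,0.175,0,0,0,-0.3],
  [0,0,0.175,0,0,0,-0.3],
  [0,0,0.175,0,0,0,-0.3],
  [0,0,0.175,0,0,0,-0.3],
  [0,0,0.175,0,0,0,-0.3],
  [0,0,0.175,0,0,0,-0.3],
  [0,0,0.175,0,0,0,-0.3],
  [0,0,0.164,0,0,0,-0.3],
])

```text
t: 13.15
position: [531.5, -75.9, 120.6]
ee_rot: [-171.8, 90.0, 154.3]
contact_force: [0.0, -0.4, 0.7]
width: 59.2
```

Call:
servo_tool([
  [0,0,0,0,0,0,-0.3],
  [0,0,0,0,0,0,-0.3],
  [0,0,0,0,0,0,-0.3],
])

```text
t: 13.52
position: [531.5, -76.0, 120.6]
ee_rot: [-174.8, 90.0, 150.8]
contact_force: [0.3, 0.7, 0.0]
width: 59.3
```

```bash
python3 -c "
from h import *; st()
for i in range(4): imaging.read_camera('side'); s=robot.observe(); print(np.round(s['ft_torque'],3))"
```

```text
t 13.53 pos [531.48 -75.96 120.56] yaw 55.63 down [-0.  0. -1.] q [-14.5  29.   96.5   0.   54.5 -70.1] F [0.3 0.7 0. ] T [0.017 0.022 0.02 ] w 59.3
[0.002 0.042 0.061]
[-0.049  0.009 -0.034]
[-0.019  0.004  0.059]
[-0.04   0.034 -0.021]
```

Call:
servo_tool([
  [0,0,0,-0.02,-0.02,0,1],
  [0,0,0,0,0,0,1],
  [0,0,0,0,0,0,1],
  [0,0,0,0,0,0,1],
  [0,0,0,0,0,0,1],
  [0,0,0,0,0,0,1],
])

```text
t: 14.48
position: [531.3, -76.1, 120.6]
ee_rot: [95.4, 90.0, 61.1]
contact_force: [1.2, 1.5, 0.4]
width: 35.8
```

```bash
cat >> h.py <<'E'
def av(n=8):
    st(); a=[]
    for i in range(n): imaging.read_camera('side'); s=robot.observe(); a.append(np.r_[s['ft_torque'],s['contact_force']])
    a=np.array(a); print("mean T,F",a.mean(0).round(3),"Tz",a[:,2].round(2))
E
python3 -c "
from h import *; av()"
```

```text
t 14.47 pos [531.32 -76.11 120.6 ] yaw 55.75 down [ 0.  0. -1.] q [-14.5  29.   96.6   0.   54.5 -70.3] F [1.2 1.5 0.4] T [ 0.169 -0.141 -0.057] w 35.8
mean T,F [ 0.241 -0.123  0.013  1.169  1.633 -0.007] Tz [0.   0.01 0.   0.03 0.01 0.03 0.   0.01]
```

Call:
servo_tool([
  [0,0,-0.12,0,0,-0.008,1],
  [0,0,-0.12,0,0,-0.008,1],
  [0,0,-0.12,0,0,-0.008,1],
])

```text
t: 15.25
position: [531.3, -76.2, 120.3]
ee_rot: [-3.4, 90.0, -58.5]
contact_force: [1.0, 1.8, -0.2]
width: 36.1
```

```bash
python3 -c "
from h import *; av()"
```

```text
t 15.25 pos [531.31 -76.2  120.35] yaw 34.9 down [ 0. -0. -1.] q [-14.5  29.   96.6  -0.   54.4 -49.4] F [ 1.   1.8 -0.2] T [ 0.171 -0.127  0.066] w 36.1
mean T,F [ 0.209 -0.119 -0.033  0.657  1.279  0.262] Tz [-0.07 -0.09 -0.08 -0.04 -0.04 -0.01  0.03  0.03]
```

Call:
servo_tool([
  [0,0,-0.12,0,0,-0.008,1],
  [0,0,-0.12,0,0,-0.008,1],
  [0,0,-0.12,0,0,-0.008,1],
])

```text
t: 16.02
position: [531.3, -76.2, 120.1]
ee_rot: [-14.9, 90.0, -90.6]
contact_force: [0.6, 1.3, 0.9]
width: 35.7
```

```bash
python3 -c "
from h import *; av(6)"
```

```text
t 16.02 pos [531.29 -76.21 120.12] yaw 14.33 down [-0. -0. -1.] q [-14.5  29.   96.6  -0.   54.4 -28.9] F [0.6 1.3 0.9] T [ 0.122 -0.01   0.047] w 35.7
mean T,F [ 0.126  0.007 -0.03   0.64   1.181  1.07 ] Tz [-0.03 -0.07 -0.06 -0.05  0.02  0.  ]
```

Call:
servo_tool([
  [0,0,-0.12,0,0,-0.008,1],
  [0,0,-0.12,0,0,-0.008,1],
  [0,0,-0.09,0,0,-0.006,1],
])

```text
t: 16.7
position: [531.2, -76.2, 119.9]
ee_rot: [-64.2, 90.0, -158.7]
contact_force: [-0.8, 0.5, 1.5]
width: 35.4
```

```bash
python3 -c "
from h import *; av(12)"
```

```text
t 16.7 pos [531.21 -76.21 119.89] yaw -4.49 down [-0. -0. -1.] q [-14.5  29.   96.6  -0.   54.4 -10. ] F [-0.8  0.5  1.5] T [ 0.039  0.114 -0.021] w 35.4
mean T,F [ 0.022  0.181  0.006 -0.905  0.459  2.04 ] Tz [-0.1  -0.05 -0.05 -0.05 -0.06  0.05  0.03  0.09  0.06  0.04  0.05  0.05]
```

Call:
servo_tool([
  [0,0,-0.12,0,0,-0.008,1],
  [0,0,-0.12,0,0,-0.008,1],
  [0,0,-0.12,0,0,-0.008,1],
])

```text
t: 17.68
position: [531.2, -76.2, 119.7]
ee_rot: [-57.0, 90.0, -172.3]
contact_force: [-1.5, 0.5, 3.6]
width: 36.1
```

```bash
python3 -c "
from h import *; av(10)"
```

```text
t 17.68 pos [531.18 -76.19 119.66] yaw -25.24 down [-0. -0. -1.] q [-14.5  29.1  96.6  -0.   54.3  10.7] F [-1.5  0.5  3.6] T [-0.011  0.441  0.102] w 36.1
mean T,F [-0.028  0.501 -0.029 -2.248  0.778  4.301] Tz [-0.1  -0.09 -0.04 -0.07 -0.14  0.    0.01  0.08  0.02  0.04]
```

Call:
servo_tool([
  [0,0,-0.12,0,0,-0.008,1],
  [0,0,-0.12,0,0,-0.008,1],
  [0,0,-0.12,0,0,-0.008,1],
])

```text
t: 18.55
position: [531.2, -76.2, 119.5]
ee_rot: [-34.3, 90.0, -170.1]
contact_force: [-2.5, 0.5, 6.0]
width: 35.9
```

```bash
python3 -c "
from h import *; av(10)"
```

```text
t 18.55 pos [531.19 -76.18 119.46] yaw -45.8 down [-0. -0. -1.] q [-14.5  29.1  96.6  -0.   54.3  31.3] F [-2.5  0.5  6. ] T [0.035 0.686 0.163] w 35.9
mean T,F [ 0.011  0.677 -0.113 -2.972  0.518  6.283] Tz [-0.04 -0.06 -0.15 -0.08 -0.12 -0.1  -0.13 -0.12 -0.12 -0.2 ]
```

Call:
servo_tool([
  [0,0,-0.12,0,0,-0.008,1],
  [0,0,-0.12,0,0,-0.008,1],
  [0,0,-0.09,0,0,-0.006,1],
])

```text
t: 19.42
position: [531.2, -76.1, 119.3]
ee_rot: [-22.7, 90.0, -177.3]
contact_force: [-4.3, 0.5, 7.9]
width: 35.8
```

```bash
python3 -c "
from h import *; av(12)"
```

```text
t 19.43 pos [531.18 -76.12 119.3 ] yaw -64.68 down [-0. -0. -1.] q [-14.5  29.1  96.6  -0.   54.3  50.2] F [-4.3  0.5  7.9] T [0.133 0.75  0.177] w 35.8
mean T,F [ 0.1    0.756 -0.14  -3.53   0.748  7.515] Tz [-0.01 -0.21 -0.16 -0.18 -0.19 -0.11 -0.18 -0.11 -0.13 -0.1  -0.13 -0.16]
```

The torque is climbing (0.05, 0.10, 0.16, 0.18 Nm), so the seal has started to bite. This aligned position is at roughly 13 N, right at the low end of the band. I'll go on to the next flat in steps, watching the torque.

Call:
servo_tool([
  [0,0,-0.12,0,0,-0.003,1],
  [0,0,-0.12,0,0,-0.003,1],
  [0,0,-0.12,0,0,-0.003,1],
])

```text
t: 20.4
position: [531.1, -76.1, 119.1]
ee_rot: [-20.9, 90.0, 163.8]
contact_force: [-3.6, 2.1, 5.1]
width: 35.7
```

```bash
python3 -c "
from h import *; av(10)"
```

```text
t 20.4 pos [531.14 -76.1  119.14] yaw -85.34 down [-0.  0. -1.] q [-14.5  29.1  96.6   0.   54.3  70.8] F [-3.6  2.1  5.1] T [0.152 0.674 0.192] w 35.7
mean T,F [ 0.151  0.708 -0.179 -3.206  1.142  6.077] Tz [-0.01 -0.16 -0.2  -0.18 -0.19 -0.2  -0.22 -0.24 -0.22 -0.17]
```

Call:
servo_tool([
  [0,0,-0.12,0,0,-0.003,1],
  [0,0,-0.12,0,0,-0.003,1],
  [0,0,-0.12,0,0,-0.003,1],
])

```text
t: 21.28
position: [531.1, -76.1, 118.9]
ee_rot: [-5.7, 90.0, 158.4]
contact_force: [-1.3, 1.4, 3.7]
width: 36.1
```

```bash
python3 -c "
from h import *; av(10)"
```

```text
t 21.27 pos [531.11 -76.06 118.95] yaw -105.96 down [-0.  0. -1.] q [-14.5  29.1  96.7   0.   54.2  91.4] F [-1.3  1.4  3.7] T [0.279 0.559 0.175] w 36.1
mean T,F [ 0.411  0.724 -0.111 -3.064  1.992  4.518] Tz [ 0.   -0.25 -0.25 -0.19 -0.2  -0.14 -0.08 -0.05  0.02  0.03]
```

Call:
servo_tool([
  [0,0,-0.12,0,0,-0.003,1],
  [0,0,-0.12,0,0,-0.003,1],
  [0,0,-0.082,0,0,-0.003,1],
])

```text
t: 22.15
position: [531.1, -76.0, 118.8]
ee_rot: [12.7, 90.0, 158.3]
contact_force: [-3.8, 3.2, 3.8]
width: 35.9
```

```bash
python3 -c "
from h import *; av(14)"
```

```text
t 22.15 pos [531.13 -76.03 118.8 ] yaw -124.41 down [-0.  0. -1.] q [-14.5  29.1  96.7   0.   54.2 109.9] F [-3.8  3.2  3.8] T [0.621 0.701 0.187] w 35.9
mean T,F [ 0.723  0.729 -0.183 -3.351  3.873  2.704] Tz [ 0.11 -0.21 -0.18 -0.28 -0.21 -0.17 -0.16 -0.24 -0.22 -0.19 -0.24 -0.2
 -0.19 -0.18]
```

```bash
python3 -c "
from h import *
im=imaging.read_camera('side')[:,:,::-1]; cv2.imwrite('pics/s2.png',cv2.resize(im[190:290,265:385],None,fx=6,fy=6,interpolation=cv2.INTER_CUBIC))"
```

```text
(no output)
```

View pics/s2.png

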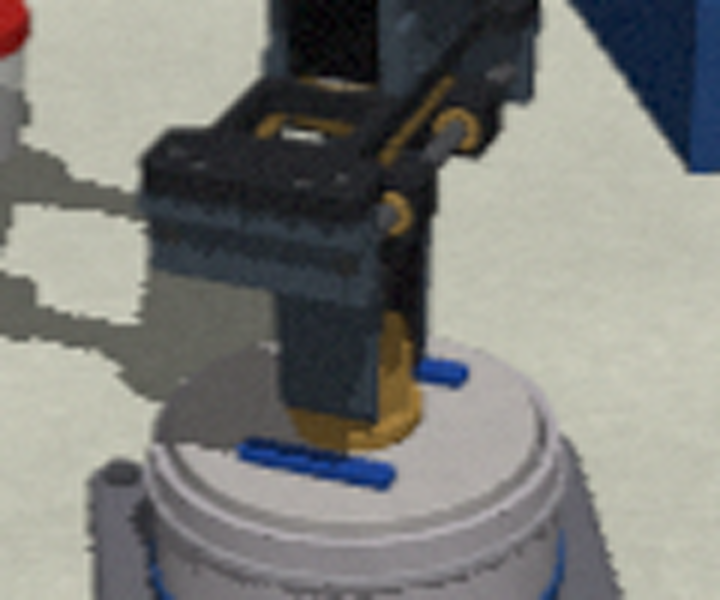

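Call:
servo_tool([
  [0,0,0.02,0,0,0,1],
  [0,0,0.02,0,0,0,1],
  [0,0,0.02,0,0,0,1],
  [0,0,0.02,0,0,0,1],
  [0,0,0.02,0,0,0,1],
  [0,0,0.02,0,0,0,1],
  [0,0,0.02,0,0,0,1],
])

```text
t: 23.78
position: [531.2, -76.1, 118.9]
ee_rot: [-17.7, 90.0, 136.2]
contact_force: [-4.5, 3.4, 3.3]
width: 35.6
```

```bash
python3 -c "
from h import *; av(5)"
```

```text
t 23.77 pos [531.16 -76.08 118.87] yaw -116.11 down [-0.  0. -1.] q [-14.5  29.1  96.7   0.   54.2 101.6] F [-4.5  3.4  3.3] T [ 0.789  0.862 -0.196] w 35.6
mean T,F [ 0.752  0.816 -0.046 -3.855  3.988  3.612] Tz [-0.13 -0.1  -0.01  0.02 -0.  ]
```

Call:
servo_tool([
  [0,0,-0.02,0,0,0,1],
  [0,0,-0.02,0,0,0,1],
  [0,0,-0.02,0,0,0,1],
  [0,0,-0.02,0,0,0,1],
  [0,0,-0.02,0,0,0,1],
])

```text
t: 24.65
position: [531.2, -76.1, 118.8]
ee_rot: [7.1, 90.0, 155.3]
contact_force: [-3.8, 3.8, 2.7]
width: 36.1
```

```bash
python3 -c "
from h import *; av(5)"
```

```text
t 24.65 pos [531.15 -76.05 118.82] yaw -121.89 down [-0.  0. -1.] q [-14.5  29.1  96.7   0.   54.2 107.4] F [-3.8  3.8  2.7] T [0.757 0.707 0.284] w 36.1
mean T,F [ 0.753  0.766  0.135 -3.505  3.733  3.158] Tz [0.21 0.08 0.1  0.12 0.16]
```

Call:
servo_tool([
  [0,0,-0.02,0,0,0,1],
  [0,0,-0.02,0,0,0,1],
])

```text
t: 25.15
position: [531.1, -76.1, 118.8]
ee_rot: [13.0, 90.0, 158.8]
contact_force: [-3.4, 3.5, 2.9]
width: 36.1
```

```bash
python3 -c "
from h import *; av(5)"
```

```text
t 25.15 pos [531.14 -76.06 118.82] yaw -124.18 down [-0.  0. -1.] q [-14.5  29.1  96.7   0.   54.2 109.6] F [-3.4  3.5  2.9] T [0.79  0.768 0.248] w 36.1
mean T,F [ 0.764  0.706  0.142 -3.54   3.936  2.456] Tz [0.24 0.1  0.12 0.14 0.11]
```

The slow turns give about +0.25 Nm clockwise and −0.20 Nm anticlockwise, which means roughly 20 N of clamp. The picture shows the finger face (330,360) parallel to the near jaw (315,463). I'll let go, lift and check.

Call:
servo_tool([
  [0,0,0,0,0,0,-0.3],
  [0,0,0,0,0,0,-0.3],
  [0,0,0,0,0,0,-0.3],
  [0,0,0,0,0,0,-0.3],
  [0,0,0,0,0,2,-0.3],
  [0,0,0,0,0,3,-0.3],
  [0,0,0,0,0,4,-0.3],
  [0,0,0,0,0,4,-0.3],
])

```text
t: 26.4
position: [531.1, -76.2, 250.1]
ee_rot: [36.6, 90.0, -177.7]
contact_force: [1.3, 0.5, -0.4]
width: 59.3
```

Call:
servo_tool([
  [0,0,0,-2,4,2,-0.3],
  [0,0,0,-2,4,0,-0.3],
  [0,0,0,-2,4,0,-0.3],
  [0,0,0,-2,4,0,-0.3],
  [0,0,0,-2,4,0,-0.3],
  [0,0,0,0,4,0,-0.3],
  [0,0,0,0,0,0,-0.3],
  [0,0,0,0,0,0,-0.3],
])

```text
t: 27.4
position: [431.2, 163.6, 268.8]
ee_rot: [100.2, 90.0, -114.0]
contact_force: [-0.0, -0.4, 0.1]
width: 59.4
```

```bash
python3 - <<'E'
from h import *
st()
im=imaging.read_camera('side')[:,:,::-1].copy(); cv2.imwrite('pics/side3.png',im)
z=cv2.resize(im[228:270,300:350],None,fx=14,fy=14,interpolation=cv2.INTER_CUBIC); cv2.imwrite('pics/s3.png',cv2.convertScaleAbs(z,alpha=1.4,beta=0))
t=imaging.read_camera('top')[:,:,::-1].copy(); cv2.imwrite('pics/top3.png',t)
for n,a,b in (("side",cv2.imread("pics/side0.png"),im),("top",cv2.imread("pics/top0.png"),t)):
    h=cv2.cvtColor(b,cv2.COLOR_BGR2HSV)
m=cv2.inRange(cv2.cvtColor(t,cv2.COLOR_BGR2HSV),(100,120,60),(130,255,255))
c,_=cv2.findContours(m[230:300,300:380],cv2.RETR_EXTERNAL,cv2.CHAIN_APPROX_NONE)
mid=[]
for k in c:
    if len(k)<20: continue
    r=cv2.minAreaRect((k+np.array([[300,230]])).astype(np.float32)); b=onz("top",cv2.boxPoints(r),97)
    e=b[1:3]-b[0:2]; j=np.argmax(np.linalg.norm(e,axis=1)); print(b.mean(0).round(1),np.degrees(np.arctan2(e[j,1],e[j,0]))%180); mid.append(b.mean(0))
d=mid[1]-mid[0]; print("jaw dir from mids",np.degrees(np.arctan2(d[1],d[0]))+90)
E
```

```text
t 27.4 pos [431.22 163.56 268.83] yaw -124.24 down [-0. -0. -1.] q [ 13.4  12.5  95.7  -0.   71.9 137.6] F [-0.  -0.4  0.1] T [-0.047  0.222 -0.004] w 59.4
[ 510.7 -106.    97. ] 145.70662025493448
[550.8 -46.8  97. ] 144.70160680270047
jaw dir from mids 145.84300832230034
```

View pics/s3.png

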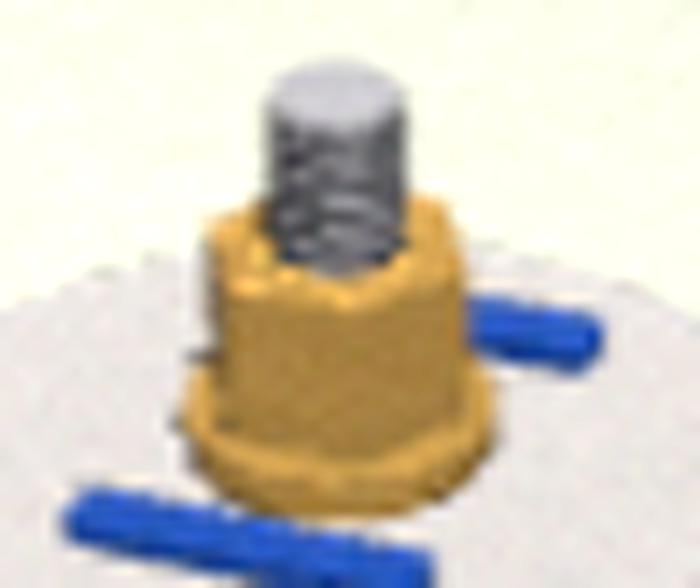

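View pics/top3.png

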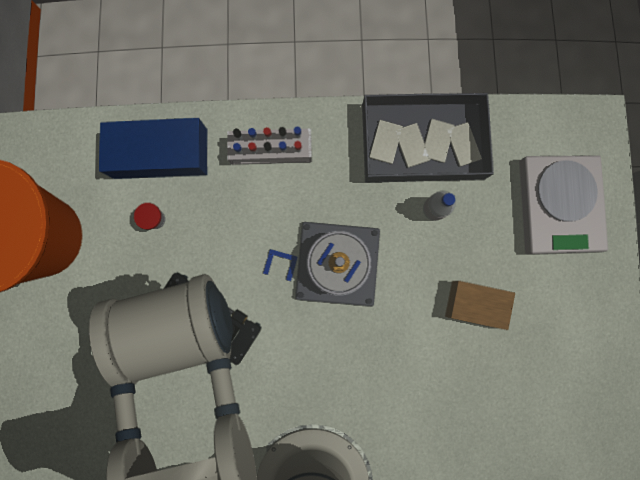

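The nut's front-left top edge, (232,285) to (370,300), runs parallel to the near jaw, (70,515) to (430,575). The keeper (281,263), bottle, box and far cup haven't moved. The near cup is hidden under the raised arm, and the force reads zero. I'll hand in the job.

```bash
python3 -c "
from station import workorder; print(workorder.close_job())"
```

```text
the job is handed in; nothing more can be done
None
```

I screwed the nut about 502° clockwise (1.4 turns, one regrip), felt the seal bite, stopped at an aligned position, let go and handed the job in at about 27 s of the 72 s allowed. No verdict was reported.

- **Bite:** Slow turns at the end measured about 0.25 Nm clockwise and 0.20 Nm anticlockwise, against about 0.05 Nm running free. That puts the clamp at roughly 20 N, within 10 to 55 N. The torque readings are noisy (about ±0.05 Nm) and did not rise steadily over the last 60°, so the force is good to perhaps ±6 N.
- **One flat further:** I could already feel the bite at the aligned position before this one. The clamp there was only about 13 N and might have been under 10 N, so I went on one more flat.
- **Alignment:** The tool stopped at −124.2° against a target of −124.4°. The camera's jaw angle spread about 1°, and the last side picture shows a nut edge parallel to the jaw.
- **Other things:** In the last top picture the keeper, bottle, box and far cup stand where they were. The near cup was hidden under the raised arm, so I could not check it by eye; the tool's external force read near zero there.

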